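# Stroke the rollers of the infeed track

### The job

Check that the rollers of the infeed track turn freely before the cell is started: with light fingertip contact, stroke along the tops of the whole row towards the yellow end stop, so that every one of the seven rollers is turned visibly in that direction, then lift clear. Touch the rollers only from above and gently; do not reach in between them, pinch them or press hard, and leave everything lying around on the bench where it is.

Things in the scene. Friction and masses are not known exactly. Their poses are not given: they have to be found in the camera images.
- track: Roller track, 460 mm long (its y), 190 mm wide (its x). Seven rollers lie across it in a row at y = -135, -90 .. 135 mm, each 30 mm in diameter, x from -75 to 75 mm, tops 90 mm above the bench, gaps 15 mm. Side profiles (inner faces x = +-77 mm) 5 mm lower than the roller tops. Stands on rubber mounts: sinks 1 mm per 5 N, 8 mm at most. Origin: on the bench under its middle; z up.
- track_top (a point): Point on the top of the middle roller, centre of the roller bed, 90 mm above the bench; axes as the track's.
- stop: Yellow upright end stop: plate 150 mm wide across the track, 8 mm thick, top 135 mm above the bench, a black rubber bar on each face (24 mm thick over both). Fixed at one end of the track, at y = +205 or -205 mm in the track's frame (which end changes from start to start). Origin: on the bench below the plate's middle.
- lip: Low flat aluminium entry lip, 150 x 40 mm, its top 85 mm above the bench (two flat screw heads to 87 mm), fixed at the other end of the track. Origin: on the bench below its middle.
- pendant: Black teach pendant with screen and keypad, about 185 x 285 mm, 56 mm tall at its red button, lying on the bench to the left. Origin: centre of its underside. Bystander.
- carton: Small cardboard carton 65 x 85 x 60 mm tall, standing on the bench between robot and track. Origin: centre of its underside. Bystander.
- timber: Pale timber offcut 45 x 260 x 40 mm tall on the bench to the right. Origin: centre of its underside. Bystander.
- screwdriver: Screwdriver, about 200 mm long, lying on the bench between robot and track, roughly parallel to the track. Bystander.
- jaw: Blue L-shaped plastic gripper jaw, 30 x 50 x 52 mm tall, standing behind the track. Origin: centre of its underside. Bystander.
- screwjar: Jar of screws, 52 mm diameter, 62 mm tall, standing behind the track. Origin: centre of its underside. Bystander.
- spanner: Spanner, about 180 mm long, lying on the bench to the right of the track. Bystander.
- roller1 (a joint): Rotation of the roller at track y = -135 mm about its fixed axle, rad, 0 at the start. Positive when its top runs towards the track's +y. Turns freely both ways (bearing drag about 0.003 N m) and stops almost at once when let go.
- roller2 (a joint): Rotation of the roller at track y = -90 mm about its fixed axle, rad, 0 at the start. Positive when its top runs towards the track's +y. Turns freely both ways (bearing drag about 0.003 N m) and stops almost at once when let go.
- roller3 (a joint): Rotation of the roller at track y = -45 mm about its fixed axle, rad, 0 at the start. Positive when its top runs towards the track's +y. Turns freely both ways (bearing drag about 0.003 N m) and stops almost at once when let go.
- roller4 (a joint): Rotation of the roller at track y = 0 mm about its fixed axle, rad, 0 at the start. Positive when its top runs towards the track's +y. Turns freely both ways (bearing drag about 0.003 N m) and stops almost at once when let go.
- roller5 (a joint): Rotation of the roller at track y = 45 mm about its fixed axle, rad, 0 at the start. Positive when its top runs towards the track's +y. Turns freely both ways (bearing drag about 0.003 N m) and stops almost at once when let go.
- roller6 (a joint): Rotation of the roller at track y = 90 mm about its fixed axle, rad, 0 at the start. Positive when its top runs towards the track's +y. Turns freely both ways (bearing drag about 0.003 N m) and stops almost at once when let go.
- roller7 (a joint): Rotation of the roller at track y = 135 mm about its fixed axle, rad, 0 at the start. Positive when its top runs towards the track's +y. Turns freely both ways (bearing drag about 0.003 N m) and stops almost at once when let go.
There are look-alikes about, which are no part of the job. Of the things shaped like the stop, the yellow one is meant.

How it is judged:
By the outcome, as a careful person would: the job done as asked, in the order asked, and still so for the second after the job is handed in, with the robot touching nothing.
It also fails if it takes over 38 s, if anything falls off the work surface, if the arm or the gripper's body presses on something with over 40 N, if the wrist force passes 120 N, or if a joint passes its speed limit or range.

### The arm

A 7-joint arm with a two-finger parallel gripper is mounted at the origin on the work surface. World frame = base frame: x ahead of the robot, y to its left, z up, the work surface at z = 0. Lengths are in m, angles in rad, forces in N, time in s.
With the tool pointing down it reaches from about 0.35 to 0.9 m from the base axis. Payload 8.1 kg.
Tool frame: the origin (TCP) lies between the finger pads, 19 mm behind the fingertips; this is the grasp point; z points along the fingers, y is the line along which they close (so a half turn about z gives the same grasp; the last joint's range is limited). The gripper opens to 92 mm and grips with 3 to 60 N. Pads are 19 mm wide; open, the fingers measure 130 mm over their backs; the gripper's body (75 mm by 190 mm) begins 47 mm behind the grasp point.
Start: joints at [1.106, 0.434, 0.025, 1.573, -0.012, 1.134, -0.075], TCP at [0.221, -0.585, 0.246] pointing down, gripper open.
Joint ranges: [-2.62, 2.62], [-0.44, 2.09], [-1.27, 1.32], [0.08, 2.57], [-1.32, 4.46], [0.12, 2], [-2.74, 2.74]. Speed limits (rad/s): [2.22, 2.22, 3.01, 3.01, 3.14, 3.14, 3.14].

### API

Orientations are given as a rotation vector (axis times angle).
In Python, from cell import observe, cams, job gives the robot as it stands. The module is installed in compiled form; this text tells all that it offers.
- The arm moves only by the tool step_arm, never from a script. Its argument "steps" is a list of rows, each a list of 6 numbers: the shift along the world's x, y, z in mm, then the turn, a rotation vector about the world's x, y, z in rad. In form: [[dx, dy, dz, rx, ry, rz], ...]. A call has 1 to 20 rows; each row shifts and turns the commanded pose from where the row before left it; what a row does not reach is not made up. A row lasts 1/12 s, in which the tool goes at most 41.7 mm and 7.16 degrees, less where a joint would pass 70% of its speed; a pose out of reach is approached as far as the arm can. A call with a gripper value outside its range is refused whole. "gripper" is the opening, from 0 (shut) to 1 (fully open), set as the call begins (left out, the last holds). The fingers move at their own pace and stop on an object; "force" is the grip in N (left out, the last holds). Time passes only in rows, so rows that do not move let the fingers close. It gives the time, the measured TCP pose, the force, the opening and the grip force at its end, in the units of the state.
- observe(): the state, without advancing time (a new reading comes with each control period).
- cams.get_image(name): name is "scene" or "side" or "wrist"; returns the picture (420x560x3 uint8, red, green, blue); there is no depth.
- cams.get_calibration(name): a dict with "fov_y" (degrees; the focal length in pixels is half the picture's height over the tangent of half this angle, whatever the lens; pixels are square), "cx", "cy" (the principal point, pixels), "world_to_cam" (4x4, takes a point from world to camera coordinates). Camera axes: x right, y up, looking along -z (the intrinsics and any distortion apply to the point x, -y, -z); pixel columns grow to the right and rows downward; lengths in m; the calibration is good to about 2 mm. A picture is of the moment at which its call begins: read the wrist's pose just before it. get_calibration takes no time and is no camera call; for the wrist camera it gives the pose at the moment of the call.
- job.sign_off(): hands the job in; it is judged then, once.
The state is a dict: "clock": time; "joints": joint angles; "dq": joint speeds; "joint_efforts": joint torques, N m; "position": TCP position; "ee_rot": TCP orientation; "force": force on the tool from outside, world axes, zero at the start; "ft_torque": the same for the moment, N m; "width": opening from 0.0 (shut) to 1.0 (fully open); "gripper_force": force on a finger pad.
Only numpy, scipy, OpenCV 4.12 (cv2) and the standard library are available. Lean on these libraries where they do the work, as an engineer would, in place of code of your own. Each camera call takes 0.05 s, during which the arm holds its last target. There are 200 camera calls.

## Working session

There is one attempt and no reset: what is moved stays moved. The work goes in short steps, Python scripts to look and compute and a tool call to move; the robot and the scene stay as the last step left them, time stands still between calls to the robot, and variables do not carry over. Pictures are saved under pics/ and viewed, at most 10 in all, crops included, and the job is handed in when it is done.

Besides the shell and the picture viewer there is one more tool, called after "Emit:" as name(argument=value, ...) on one line, values as JSON. step_arm: Moves the arm, as the interface text tells. Its arguments: {"type":"object","properties":{"steps":{"type":"array","items":{"type":"array","items":{"type":"number"}}},"gripper":{"type":"number"},"force":{"type":"number"}},"required":["steps"]}

```bash
mkdir -p pics
python3 - <<'E'
from cell import observe,cams
import cv2
s=observe();print({k:s[k] for k in('clock','position','ee_rot','force','width')})
for n in('scene','side'):
    cv2.imwrite(f'pics/{n}0.png',cams.get_image(n)[:,:,::-1]);c=cams.get_calibration(n);print(n,c)
E
```

```text
{'clock': 0.0, 'position': array([ 0.22096861, -0.58409903,  0.24472679]), 'ee_rot': array([-3.08881109e+00, -5.64824624e-01,  7.01515286e-04]), 'force': array([-0.16476298,  0.58048858, -0.1379751 ]), 'width': 1.0014327186436691}
scene {'fov_y': 57.71714263781778, 'cx': 274.094378139827, 'cy': 208.54595156061086, 'world_to_cam': array([[ 0.40950812,  0.91227448, -0.00764083, -0.24668237],
       [-0.77514763,  0.35234584,  0.52440305,  0.32936332],
       [ 0.48109173, -0.20882454,  0.85143588, -1.41417744],
       [ 0.        ,  0.        ,  0.        ,  1.        ]])}
side {'fov_y': 54.292906302595696, 'cx': 284.3133224586183, 'cy': 212.44288043677096, 'world_to_cam': array([[-0.9628328 , -0.26996072, -0.00861476,  0.47194538],
       [ 0.15143171, -0.56595241,  0.81041119, -0.10749398],
       [-0.22365473,  0.77898593,  0.58579816, -1.40324303],
       [ 0.        ,  0.        ,  0.        ,  1.        ]])}
```

View pics/scene0.png

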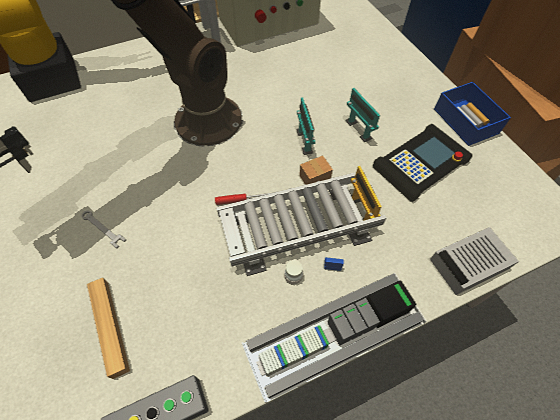

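View pics/side0.png

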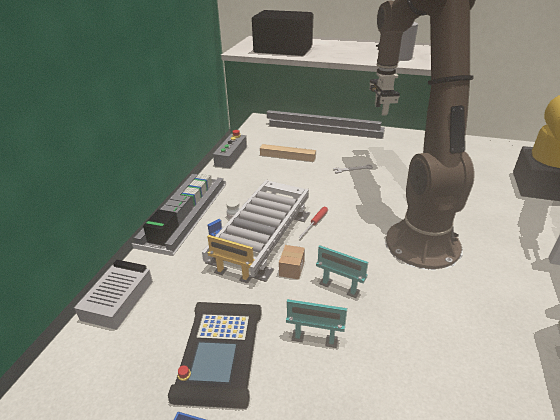

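The yellow stop is at the left (+y world) end of the track: about (370,190) in scene and (231,250) in side. The lip is at the right end. I'll crop for corner points.

Run:
```python
import cv2
a=cv2.imread('pics/scene0.png')[150:285,205:395];cv2.imwrite('pics/sc.png',cv2.resize(a,None,fx=4,fy=4,interpolation=cv2.INTER_CUBIC))
a=cv2.imread('pics/side0.png')[170:290,195:325];cv2.imwrite('pics/sd.png',cv2.resize(a,None,fx=5,fy=5,interpolation=cv2.INTER_CUBIC))
```

```text
(no output)
```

View pics/sc.png

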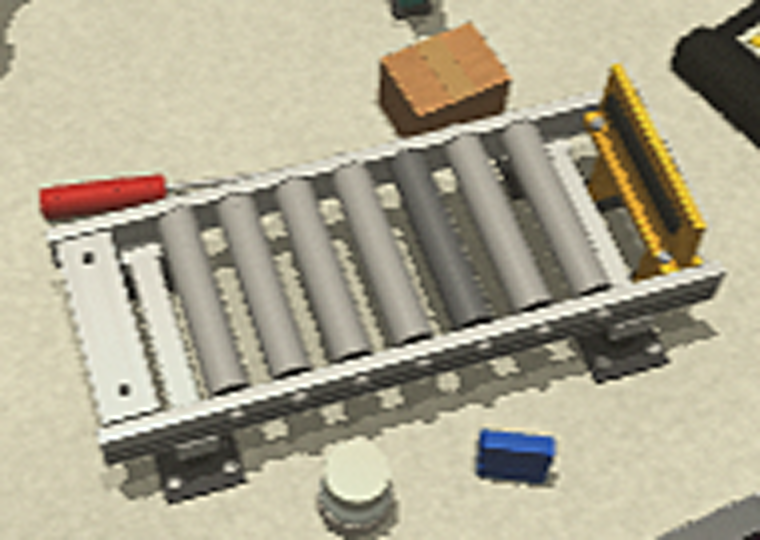

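View pics/sd.png

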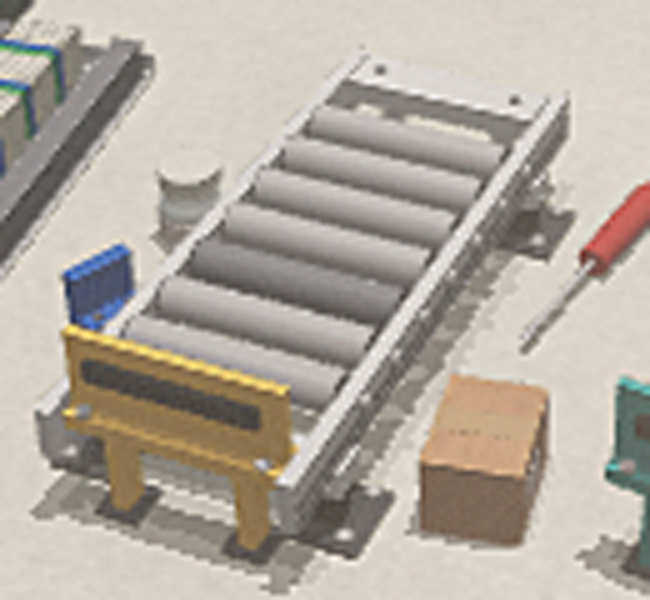

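Scene crop: track corners at about (50,238), (103,440) and (722,272). Stop top corners at about (615,66) and (703,230). The side crop shows the same corners, with lip end corners at (362,50) and (568,97), and the stop at (67,328) and (290,388). I'll fit the pose to these.

```bash
cat > h.py <<'E'
import numpy as np
from cell import observe,cams
def proj(c,P,k=0):
    P=np.atleast_2d(P); q=(c['world_to_cam'][:3,:3]@P.T).T+c['world_to_cam'][:3,3]
    x=q[:,0]/-q[:,2]; y=-q[:,1]/-q[:,2]; f=210/np.tan(np.radians(c['fov_y'])/2); d=1+k*(x*x+y*y)
    return np.c_[c['cx']+f*x*d,c['cy']+f*y*d]
# local: a across (+ = far from robot), v along towards stop
def loc(p,L):
    L=np.atleast_2d(L)/1000; cs,sn=np.cos(p[2]),np.sin(p[2])  # v axis = (-sn,cs), a axis=(cs,sn)
    return np.c_[p[0]+cs*L[:,0]-sn*L[:,1],p[1]+sn*L[:,0]+cs*L[:,1],L[:,2]]
E
python3 - <<'E'
from h import *
from scipy.optimize import least_squares
C={n:cams.get_calibration(n) for n in('scene','side')}
S=np.array([[-95,-230,85,50,238],[95,-230,85,103,440],[95,230,85,722,272],[-75,209,135,615,66],[75,209,135,703,230],[-75,-135,90,172,205],[75,-135,90,228,385],[-75,135,90,518,124],[75,135,90,592,285]],float)
D=np.array([[95,-230,85,362,50],[-95,-230,85,568,97],[95,230,85,38,412],[75,209,135,67,328],[-75,209,135,290,388],[75,-135,90,322,110],[-75,-135,90,498,152]],float)
uS=(S[:,3:]+.5)/4-.5+[205,150]; uD=(D[:,3:]+.5)/5-.5+[195,170]
def r(p):return np.r_[proj(C['scene'],loc(p,S[:,:3]),p[3])-uS,proj(C['side'],loc(p,D[:,:3]),p[4])-uD].ravel()
for fk in(0,1):
    f=(lambda p:r(p)) if fk else (lambda p:r(np.r_[p[:3],0,0]))
    s=least_squares(f,[.6,.1,0.1]+[0,0]*fk,loss='soft_l1');print(s.x,s.cost);print(f(s.x).reshape(-1,2).round(1).tolist())
E
```

```text
[ 0.54328973  0.10639052 -0.12688503] 19.859842762368988
[[-2.9, -3.9], [-1.1, 3.0], [1.0, 1.1], [0.1, -1.5], [-0.0, -1.5], [-0.4, 0.8], [-0.4, 0.0], [-0.8, -1.0], [0.2, -0.3], [-2.9, -0.4], [1.9, 0.2], [-2.2, -0.2], [-0.7, 1.4], [-0.6, 1.9], [-1.0, -0.1], [1.6, 0.1]]
[ 0.54489427  0.10807822 -0.1316825  -0.19653458 -0.65965849] 15.540158683138296
[[-1.8, -4.0], [-0.3, 2.6], [-0.2, 1.5], [0.1, -0.5], [-0.8, -0.9], [0.4, 0.9], [0.2, 0.0], [-0.3, -0.5], [0.3, 0.1], [-3.0, -0.0], [1.5, 0.6], [-0.2, -1.5], [0.4, 0.9], [-1.4, 1.8], [-1.2, 0.2], [1.1, 0.4]]
```

Run:
```python
from h import *
from scipy.optimize import least_squares
C={n:cams.get_calibration(n) for n in('scene','side')}
S=np.array([[-95,-230,85,50,238],[95,-230,85,103,440],[95,230,85,722,272],[-75,209,135,615,66],[75,209,135,703,230],[-75,-135,90,172,205],[75,-135,90,228,385],[-75,135,90,518,124],[75,135,90,592,285]],float)
D=np.array([[95,-230,85,362,50],[-95,-230,85,568,97],[95,230,85,38,412],[75,209,135,67,328],[-75,209,135,290,388],[75,-135,90,322,110],[-75,-135,90,498,152]],float)
uS=(S[:,3:]+.5)/4-.5+[205,150]; uD=(D[:,3:]+.5)/5-.5+[195,170]
def L(A,w):
    B=A[:,:3].copy();m=abs(B[:,0])>90;B[m,0]=np.sign(B[m,0])*w*100;return B
def r(p):return np.r_[proj(C['scene'],loc(p,L(S,p[3])),p[4])-uS,proj(C['side'],loc(p,L(D,p[3])),p[5])-uD].ravel()
for fk in(0,1):
    f=(lambda p:r(p)) if fk else (lambda p:r(np.r_[p[:4],0,0]))
    s=least_squares(f,[.6,.1,0.1,.9]+[0,0]*fk,loss='soft_l1');print(s.x,s.cost);print(f(s.x).reshape(-1,2).round(1).tolist())
    p=s.x
    print(loc(p,[[0,-210,90],[0,-135,90],[0,0,90],[0,135,90],[0,205,135],[-75,205,135],[75,205,135]]).round(3).tolist(), [-np.sin(p[2]),np.cos(p[2])])
s=observe()
from scipy.spatial.transform import Rotation as R
print(R.from_rotvec(s['ee_rot']).as_matrix().round(3))
```

```text
[ 0.5447129   0.10594141 -0.13340646  0.85464951] 9.873112514350169
[[-2.1, -1.3], [-2.3, -0.1], [-0.3, -0.7], [0.6, -0.8], [0.2, -0.6], [-0.3, 1.0], [-0.6, 0.3], [-0.5, -0.5], [0.3, 0.5], [-0.5, 0.0], [-0.5, -0.3], [-0.2, 0.2], [-1.4, 1.1], [-1.5, 1.7], [-1.0, -0.2], [1.4, 0.1]]
[[0.517, -0.102, 0.09], [0.527, -0.028, 0.09], [0.545, 0.106, 0.09], [0.563, 0.24, 0.09], [0.572, 0.309, 0.135], [0.498, 0.319, 0.135], [0.646, 0.299, 0.135]] [np.float64(0.13301109642031148), np.float64(0.9911145484902674)]
[ 0.5453502   0.10720683 -0.13462332  0.86611067 -0.11050336 -0.39099299] 8.430556623311547
[[-1.5, -1.7], [-1.5, 0.0], [-0.7, -0.3], [0.5, -0.4], [-0.2, -0.5], [0.2, 1.0], [-0.1, 0.2], [-0.2, -0.3], [0.4, 0.5], [-0.9, 0.2], [-0.5, 0.0], [0.6, -0.5], [-0.6, 0.9], [-1.8, 1.8], [-1.2, -0.0], [1.2, 0.3]]
[[0.517, -0.101, 0.09], [0.527, -0.027, 0.09], [0.545, 0.107, 0.09], [0.563, 0.241, 0.09], [0.573, 0.31, 0.135], [0.499, 0.32, 0.135], [0.647, 0.3, 0.135]] [np.float64(0.13421704882911728), np.float64(0.9909519583731606)]
[[ 0.935  0.354 -0.001]
 [ 0.354 -0.935  0.001]
 [-0.    -0.001 -1.   ]]
```

Track centre is about (0.545, 0.1065), and the direction towards the stop is (0.134, 0.991). Plan: shut the fingers and put the closing line along the track, so the 38 mm foot bridges the gaps. Touch down on the first roller, then stroke.

Emit:
step_arm(steps=[[15.2, 27.3, 0, 0, 0, -0.0248], [15.2, 27.3, 0, 0, 0, -0.0248], [15.2, 27.3, 0, 0, 0, -0.0248], [15.2, 27.3, 0, 0, 0, -0.0248], [15.2, 27.3, 0, 0, 0, -0.0248], [15.2, 27.3, 0, 0, 0, -0.0248], [15.2, 27.3, 0, 0, 0, -0.0248], [15.2, 27.3, 0, 0, 0, -0.0248], [15.2, 27.3, 0, 0, 0, -0.0248], [15.2, 27.3, 0, 0, 0, -0.0248], [15.2, 27.3, 0, 0, 0, -0.0248], [15.2, 27.3, 0, 0, 0, -0.0248], [15.2, 27.3, 0, 0, 0, -0.0248], [15.2, 27.3, 0, 0, 0, -0.0248], [15.2, 27.3, 0, 0, 0, -0.0248], [15.2, 27.3, 0, 0, 0, -0.0248], [15.2, 27.3, 0, 0, 0, -0.0248], [15.2, 27.3, 0, 0, 0, -0.0248], [15.2, 27.3, 0, 0, 0, -0.0248], [15.2, 27.3, 0, 0, 0, -0.0248]], gripper=0, force=5)

```text
clock: 1.77
position: [0.5255, -0.0372, 0.2453]
ee_rot: [3.134, -0.213, -0.001]
force: [0.0, -0.1, 0.1]
width: 0.008
gripper_force: 0.0
```

Emit:
step_arm(steps=[[0, 0, -20, 0, 0, 0], [0, 0, -20, 0, 0, 0], [0, 0, -20, 0, 0, 0], [0, 0, -20, 0, 0, 0], [0, 0, -20, 0, 0, 0], [0, 0, -15, 0, 0, 0], [0, 0, -8, 0, 0, 0], [0, 0, 0, 0, 0, 0], [0, 0, 0, 0, 0, 0]])

```text
clock: 2.52
position: [0.5252, -0.0386, 0.1226]
ee_rot: [3.134, -0.211, -0.001]
force: [0.5, 0.1, 0.6]
width: 0.006
gripper_force: 0.0
```

Run:
```python
from h import *;import cv2
s=observe();print(s['position'],s['force'])
k=[cv2.resize(cams.get_image('side')[150:270,200:330],(650,600),interpolation=3),cv2.resize(cams.get_image('scene')[130:250,200:330],(650,600),interpolation=3)]
a=np.hstack(k)[:,:,::-1];cv2.imwrite('pics/t1.png',cv2.resize(a,(800,370)))
```

```text
[ 0.52515236 -0.03857006  0.12261326] [0.45487698 0.08282558 0.55563864]
```

View pics/t1.png

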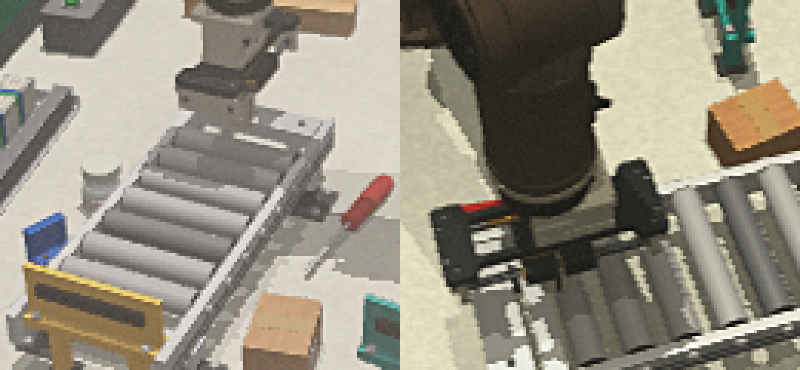

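The fingertips hover above the first roller, left picture about (237,120), centred across the track. Now I'll descend slowly, watching the force.

Emit:
step_arm(steps=[[0, 0, -4, 0, 0, 0], [0, 0, -4, 0, 0, 0], [0, 0, -2, 0, 0, 0], [0, 0, 0, 0, 0, 0], [0, 0, 0, 0, 0, 0]])

```text
clock: 3.03
position: [0.5251, -0.0386, 0.1124]
ee_rot: [3.134, -0.211, -0.001]
force: [-0.5, -0.5, 0.6]
width: 0.006
gripper_force: 0.0
```

Emit:
step_arm(steps=[[0, 0, -1, 0, 0, 0], [0, 0, 0, 0, 0, 0], [0, 0, 0, 0, 0, 0]])

```text
clock: 3.28
position: [0.5252, -0.0386, 0.1116]
ee_rot: [3.134, -0.211, 0.0]
force: [-0.1, -0.1, 0.2]
width: 0.002
gripper_force: 0.0
```

Emit:
step_arm(steps=[[0, 0, -1, 0, 0, 0], [0, 0, 0, 0, 0, 0], [0, 0, 0, 0, 0, 0]])

```text
clock: 3.53
position: [0.5252, -0.0386, 0.1105]
ee_rot: [3.134, -0.211, -0.0]
force: [-1.0, 0.3, -0.5]
width: 0.006
gripper_force: 0.0
```

Emit:
step_arm(steps=[[0, 0, -1, 0, 0, 0], [0, 0, 0, 0, 0, 0], [0, 0, 0, 0, 0, 0]])

```text
clock: 3.78
position: [0.5251, -0.0385, 0.1095]
ee_rot: [3.134, -0.211, -0.0]
force: [-1.1, -0.0, -0.1]
width: 0.001
gripper_force: 0.0
```

Emit:
step_arm(steps=[[0, 0, -0.7, 0, 0, 0], [0, 0, 0, 0, 0, 0], [0, 0, 0, 0, 0, 0]])

```text
clock: 4.03
position: [0.5252, -0.0385, 0.1088]
ee_rot: [3.135, -0.211, -0.0]
force: [0.6, -0.6, -0.0]
width: 0.006
gripper_force: 0.0
```

Emit:
step_arm(steps=[[0, 0, -0.6, 0, 0, 0], [0, 0, 0, 0, 0, 0], [0, 0, 0, 0, 0, 0]])

```text
clock: 4.28
position: [0.5252, -0.0386, 0.1082]
ee_rot: [3.134, -0.211, -0.0]
force: [0.4, 0.4, 0.1]
width: 0.004
gripper_force: 0.0
```

Emit:
step_arm(steps=[[0, 0, -0.6, 0, 0, 0], [0, 0, 0, 0, 0, 0], [0, 0, 0, 0, 0, 0]])

```text
clock: 4.53
position: [0.5252, -0.0386, 0.1076]
ee_rot: [3.134, -0.211, -0.0]
force: [-0.3, -0.1, -0.2]
width: 0.006
gripper_force: 0.0
```

No contact yet, so the tips may be narrower than assumed, or short of the crest. I'll look closely before going lower.

Run:
```python
from h import *;import cv2
cv2.imwrite('pics/_w.png',cams.get_image('wrist')[:,:,::-1])
a=cv2.resize(cams.get_image('side')[165:225,225:315],None,fx=6,fy=6,interpolation=3)[:,:,::-1]
w=cv2.resize(cv2.imread('pics/_w.png'),(330,248))
o=np.zeros((620,560,3),np.uint8);o[:360,:540]=a;o[365:613,:330]=w;cv2.imwrite('pics/t2.png',cv2.resize(o,(540,598)))
c=cams.get_calibration('side')
for P in ([.5252,-.0386,.0886],[.5252-.0025,-.0386-.0188,.0886],[.5252+.0025,-.0386+.0188,.0886]):print((proj(c,P)-[225,165])*6)
print((proj(c,loc([.545,.1065,-.134],[[-75,-135,90],[75,-135,90],[0,-135,90]]))-[225,165])*6)
```

```text
[[316.40638354 176.96756116]]
[[328.92667037 161.30376927]]
[[303.64854325 192.92854974]]
[[422.99693387 211.26544592]
 [197.31019283 158.69049888]
 [308.303002   184.54687412]]
```

View pics/t2.png

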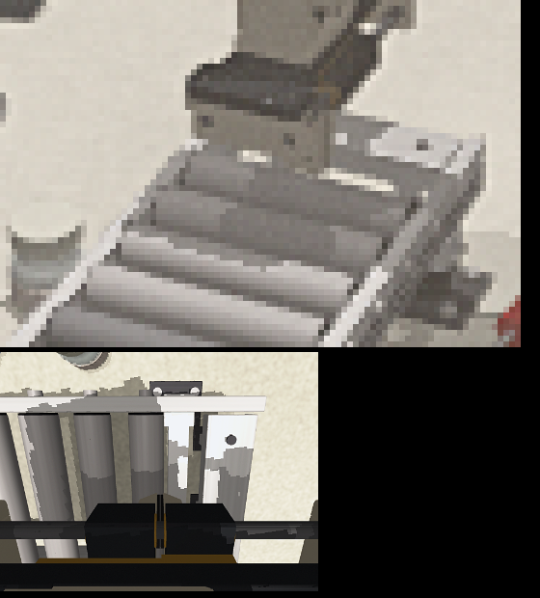

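The side view shows the tool at the near edge of the first roller. The wrist view shows the closed tips are thin along the track, at about (160,500), and just short of the roller crest. I'll lift, turn 90° so the 19 mm pad width lies along the stroke, move onto the crest and touch again.

```bash
python3 -c "
from cell import observe
s=observe();print(s['joints'].round(2),s['clock'])"
```

```text
[ 0.12  0.45 -0.2   1.95  0.13  0.75 -1.85] 4.6333
```

Emit:
step_arm(steps=[[0, 0, 6, 0, 0, 0], [0, 0, 6, 0, 0, 0], [0, 0, 0, 0, 0, 0]])

```text
clock: 4.88
position: [0.5261, -0.0385, 0.1211]
ee_rot: [-3.134, 0.211, -0.003]
force: [0.3, -0.6, 0.5]
width: 0.004
gripper_force: 0.0
```

Emit:
step_arm(steps=[[0.8, 6, 0, 0, 0, 0.1208], [0, 0, 0, 0, 0, 0.1208], [0, 0, 0, 0, 0, 0.1208], [0, 0, 0, 0, 0, 0.1208], [0, 0, 0, 0, 0, 0.1208], [0, 0, 0, 0, 0, 0.1208], [0, 0, 0, 0, 0, 0.1208], [0, 0, 0, 0, 0, 0.1208], [0, 0, 0, 0, 0, 0.1208], [0, 0, 0, 0, 0, 0.1208], [0, 0, 0, 0, 0, 0.1208], [0, 0, 0, 0, 0, 0.1208], [0, 0, 0, 0, 0, 0.1208], [0, 0, -4, 0, 0, 0], [0, 0, -4, 0, 0, 0], [0, 0, -2, 0, 0, 0], [0, 0, 0, 0, 0, 0], [0, 0, 0, 0, 0, 0]])

```text
clock: 6.38
position: [0.5259, -0.0324, 0.1095]
ee_rot: [-2.367, -2.065, 0.0]
force: [-0.4, 0.2, 0.5]
width: 0.003
gripper_force: 0.0
```

Emit:
step_arm(steps=[[0, 0, -0.7, 0, 0, 0], [0, 0, 0, 0, 0, 0], [0, 0, 0, 0, 0, 0]])

```text
clock: 6.63
position: [0.5261, -0.0324, 0.1091]
ee_rot: [2.366, 2.066, 0.0]
force: [-0.5, 0.2, 0.5]
width: 0.005
gripper_force: 0.6
```

Emit:
step_arm(steps=[[0, 0, -0.7, 0, 0, 0], [0, 0, 0, 0, 0, 0], [0, 0, 0, 0, 0, 0]])

```text
clock: 6.88
position: [0.5261, -0.0325, 0.1084]
ee_rot: [2.366, 2.067, 0.0]
force: [-1.3, 0.0, 4.7]
width: 0.008
gripper_force: 1.9
```

Contact at about 4.7 N. I'll ease up slightly and stroke one roller pitch per call, checking the force at each roller.

Emit:
step_arm(steps=[[0, 0, -0.0, 0, 0, 0], [0.6, 4.46, 0.3, 0, 0, 0], [0.6, 4.46, 0, 0, 0, 0], [0.6, 4.46, 0, 0, 0, 0], [0.6, 4.46, 0, 0, 0, 0], [0.6, 4.46, 0, 0, 0, 0], [0.6, 4.46, 0, 0, 0, 0], [0.6, 4.46, 0, 0, 0, 0], [0.6, 4.46, 0, 0, 0, 0], [0.6, 4.46, 0, 0, 0, 0], [0.6, 4.46, 0, 0, 0, 0], [0, 0, 0, 0, 0, 0]])

```text
clock: 7.88
position: [0.5321, 0.0135, 0.1087]
ee_rot: [-2.364, -2.068, -0.001]
force: [-1.3, 0.2, 2.2]
width: 0.007
gripper_force: 1.3
```

Emit:
step_arm(steps=[[0.6, 4.46, -0.1, 0, 0, 0], [0.6, 4.46, 0, 0, 0, 0], [0.6, 4.46, 0, 0, 0, 0], [0.6, 4.46, 0, 0, 0, 0], [0.6, 4.46, 0, 0, 0, 0], [0.6, 4.46, 0, 0, 0, 0], [0.6, 4.46, 0, 0, 0, 0], [0.6, 4.46, 0, 0, 0, 0], [0.6, 4.46, 0, 0, 0, 0], [0.6, 4.46, 0, 0, 0, 0], [0, 0, 0, 0, 0, 0]])

```text
clock: 8.8
position: [0.5383, 0.0581, 0.1087]
ee_rot: [-2.365, -2.068, -0.002]
force: [-0.3, 0.5, 4.1]
width: 0.006
gripper_force: 1.3
```

Emit:
step_arm(steps=[[0.6, 4.46, 0, 0, 0, 0], [0.6, 4.46, 0, 0, 0, 0], [0.6, 4.46, 0, 0, 0, 0], [0.6, 4.46, 0, 0, 0, 0], [0.6, 4.46, 0, 0, 0, 0], [0.6, 4.46, 0, 0, 0, 0], [0.6, 4.46, 0, 0, 0, 0], [0.6, 4.46, 0, 0, 0, 0], [0.6, 4.46, 0, 0, 0, 0], [0.6, 4.46, 0, 0, 0, 0], [0, 0, 0, 0, 0, 0]])

```text
clock: 9.72
position: [0.5441, 0.1027, 0.1087]
ee_rot: [-2.364, -2.068, -0.002]
force: [-0.5, 0.7, 3.0]
width: 0.004
gripper_force: 1.4
```

Steady 3 to 4 N. Continuing.

Emit:
step_arm(steps=[[0.6, 4.46, 0, 0, 0, 0], [0.6, 4.46, 0, 0, 0, 0], [0.6, 4.46, 0, 0, 0, 0], [0.6, 4.46, 0, 0, 0, 0], [0.6, 4.46, 0, 0, 0, 0], [0.6, 4.46, 0, 0, 0, 0], [0.6, 4.46, 0, 0, 0, 0], [0.6, 4.46, 0, 0, 0, 0], [0.6, 4.46, 0, 0, 0, 0], [0.6, 4.46, 0, 0, 0, 0], [0, 0, 0, 0, 0, 0]])

```text
clock: 10.63
position: [0.5502, 0.1474, 0.1088]
ee_rot: [-2.364, -2.068, -0.002]
force: [0.1, 0.3, 3.4]
width: 0.01
gripper_force: 1.3
```

Emit:
step_arm(steps=[[0.6, 4.46, 0, 0, 0, 0], [0.6, 4.46, 0, 0, 0, 0], [0.6, 4.46, 0, 0, 0, 0], [0.6, 4.46, 0, 0, 0, 0], [0.6, 4.46, 0, 0, 0, 0], [0.6, 4.46, 0, 0, 0, 0], [0.6, 4.46, 0, 0, 0, 0], [0.6, 4.46, 0, 0, 0, 0], [0.6, 4.46, 0, 0, 0, 0], [0.6, 4.46, 0, 0, 0, 0], [0, 0, 0, 0, 0, 0]])

```text
clock: 11.55
position: [0.5562, 0.192, 0.1088]
ee_rot: [-2.364, -2.068, -0.002]
force: [0.3, 1.0, 1.6]
width: 0.004
gripper_force: 1.3
```

Emit:
step_arm(steps=[[0.6, 4.46, 0, 0, 0, 0], [0.6, 4.46, 0, 0, 0, 0], [0.6, 4.46, 0, 0, 0, 0], [0.6, 4.46, 0, 0, 0, 0], [0.6, 4.46, 0, 0, 0, 0], [0.6, 4.46, 0, 0, 0, 0], [0.6, 4.46, 0, 0, 0, 0], [0.6, 4.46, 0, 0, 0, 0], [0.6, 4.46, 0, 0, 0, 0], [0.6, 4.46, 0, 0, 0, 0], [0, 0, 0, 0, 0, 0]])

```text
clock: 12.47
position: [0.5622, 0.2366, 0.1088]
ee_rot: [-2.364, -2.068, -0.002]
force: [-0.3, 0.8, 2.7]
width: 0.003
gripper_force: 1.2
```

Emit:
step_arm(steps=[[0.6, 4.46, 0, 0, 0, 0], [0.6, 4.46, 0, 0, 0, 0], [0.6, 4.46, 0, 0, 0, 0], [0.3, 2.0, 0, 0, 0, 0], [0, 0, 5, 0, 0, 0], [0, 0, 15, 0, 0, 0], [0, 0, 25, 0, 0, 0], [0, 0, 25, 0, 0, 0], [0, 0, 25, 0, 0, 0], [0, 0, 25, 0, 0, 0], [0, 0, 0, 0, 0, 0], [0, 0, 0, 0, 0, 0], [0, 0, 0, 0, 0, 0]])

```text
clock: 13.55
position: [0.5639, 0.2498, 0.2279]
ee_rot: [2.366, 2.066, -0.001]
force: [-0.3, 0.0, -0.8]
width: 0.007
gripper_force: 0.0
```

Run:
```python
from h import *;import cv2
s=observe();print(s['clock'],s['position'],s['force'],abs(s['dq']).max())
a=cams.get_image('side');b=cams.get_image('scene')
cv2.imwrite('pics/t3.png',cv2.resize(np.vstack([a,b])[:,:,::-1],(400,600)))
```

```text
13.55 [0.56392853 0.24981642 0.22789619] [-0.2728805   0.04638227 -0.80239373] 0.01469226224631377
```

View pics/t3.png

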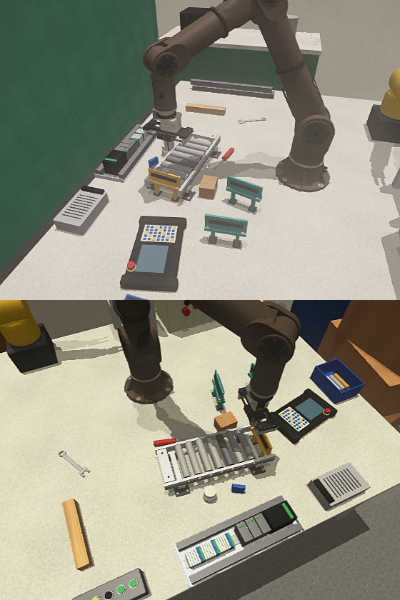

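The tool is lifted clear above the stop end, and the bench items are where they were. Every roller showed contact of about 2 to 4 N during the stroke, so I'm handing in.

```bash
python3 -c "
from cell import job
print(job.sign_off())"
```

```text
the job is handed in; nothing more can be done
None
```

I stroked all seven rollers from above towards the yellow end stop at about 2–5 N, lifted clear and handed in at about 13.6 s; the rollers are plain, so their turning could not be seen in the pictures and is inferred from the steady contact at each one.

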